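# Press the blue touch-latch cupboard open and swing its door wide

## Robot

A 7-joint arm with a two-finger parallel gripper is mounted at the origin on the work surface. World frame = base frame: x ahead of the robot, y to its left, z up, the work surface at z = 0. Lengths are in mm, angles in rad, forces in N, time in s.
With the tool pointing down it reaches from about 400 to 875 mm from the base axis. Payload 6.5 kg.
Tool frame: the origin (TCP) lies between the finger pads; the fingertips stand nose_length ahead of it and the grasp point (between the pads) lies 11 mm behind it (nose_length is the distance from the TCP to the fingertips, in mm); z points along the fingers, x is the direction in which the jaws open and shut, and the axes are right-handed (so a half turn about z gives the same grasp; the last joint's range is limited). The gripper opens to 88 mm and grips with 3 to 60 N. Pads are 18 mm wide; open, the fingers measure 123 mm over their backs; the gripper's body (75 mm by 187 mm) begins 45 mm behind the grasp point.
Start: joints at [-1.207, 0.536, -0.004, 1.538, 0.003, 1.067, -0.071], TCP at [270.842, 590.876, 246.716] pointing down, gripper open.
Joint ranges: [-2.7, 2.7], [-0.37, 2.16], [-1.27, 1.26], [0.24, 2.4], [-1.31, 4.45], [0.19, 1.91], [-2.76, 2.76]. Speed limits (rad/s): [2.39, 2.39, 3.14, 3.14, 3.14, 3.14, 3.14].

## Interface

Orientations are given as a unit quaternion [w, x, y, z].
In Python, from rig import * gives the robot as it stands. The module is installed in compiled form; this text tells all that it offers.
- The arm moves only by the tool arm_command, never from a script. Its argument "targets" is text: rows parted by semicolons, each of 6 numbers parted by spaces: the shift along the tool's x, y, z in m, then the turn, a rotation vector about the tool's x, y, z in degrees. A call has 1 to 8 rows; each row is the pose to reach, as a shift and turn from the pose measured when the call began, along the tool's axes at that moment; what a row does not reach only later rows make up. A row lasts 1/10 s, in which the tool goes at most 50 mm and 8.59 degrees, less where a joint would pass 70% of its speed; a pose out of reach is approached as far as the arm can. A call with a gripper value outside its range is refused whole. "gripper" is the closure, from 0 (fully open) to 1 (shut), set as the call begins (left out, the last holds). The fingers move at their own pace and stop on an object; "grip_force" is the grip in N (left out, the last holds). Time passes only in rows, so rows that repeat a pose let the fingers close. It gives the time, the measured TCP pose, the force and the opening at its end, in the units of the state.
- read_state(): the state, without advancing time (a new reading comes with each control period).
- read_camera(name): name is "scene" or "side" or "wrist"; returns (picture, depth): 400x640x3 uint8, red, green, blue; 400x640 float32, mm along the optical axis (not along the pixel's ray), 0 where there is no reading.
- camera_model(name): a dict with "mtx" (3x3 intrinsics, pixels), "k1" (the pictures are not rectified: a ray, as slopes to the right and down, at radius r is drawn at 1 + k1 r^2 times it, then the intrinsics apply), "extrinsics" (4x4, takes a point from world to camera coordinates). Camera axes: x right, y up, looking along -z (the intrinsics and any distortion apply to the point x, -y, -z); pixel columns grow to the right and rows downward; lengths in mm; the calibration is good to about 2 mm. A picture is of the moment at which its call begins: read the wrist's pose just before it. camera_model takes no time and is no camera call; for the wrist camera it gives the pose at the moment of the call.
- hand_in(): hands the job in, once; it reports no verdict.
The state is a dict: "clock": time; "joint_pos": joint angles; "joint_vel": joint speeds; "effort": joint torques, N m; "position": TCP position; "tcp_rot": TCP orientation; "ft_force": force on the tool from outside, world axes, zero at the start; "ft_torque": the same for the moment, N m; "gripper_width": opening from 0.0 (shut) to 1.0 (fully open).
Only numpy, scipy, OpenCV 4.12 (cv2) and the standard library are available. Lean on these libraries where they do the work, as an engineer would, in place of code of your own. Each camera call takes 0.05 s, during which the arm holds its last target.

## Task

The turner needs the chuck from the blue-fronted cupboard. Its door has no handle: with the fingers, gently press the door in at the orange dot so that the catch lets go and the door springs ajar, then push it round from behind until it stands about square to the cupboard's front, and leave it there. Nothing needs gripping; leave the green door shut and do not move the bowl, the wax tin or the turned spindle.

Things in the scene. Friction and masses are not known exactly. Their poses are not given: they have to be found in the camera images.
- blue_cupboard: Fixed plywood touch-latch cupboard, blue door, sizes in mm: 140 deep (x), 180 wide (y), 170 high, walls 10. Origin at centre of underside, z up. Its front faces its own -x, roughly the world's +x (away from the robot), turned up to 0.32 rad. Door: panel 14 thick, 180 wide, 6 to 170 above the bench, 5 in front of the carcase, back at x = -75; hinged on the +y side, free edge on -y.
- blue_door (a joint): Hinge angle, rad: 0 = shut and latched, grows as it opens outward, stop at 1.75. Pressed, it goes in to a stop at -0.03 (5 mm at the dot); the catch lets go near -0.012, at about 3 N on the dot. As the finger draws back, a spring throws the door ajar to about 0.4 to 0.55. From there it turns with slight friction (0.05 N m) and stays where left; pushed shut it springs ajar again.
- blue_door_press (a point): Centre of the orange dot (18 mm across) on the outside face of the blue door: 155 mm from the hinge line, 30 mm below the top edge. An orange stripe on the door's top edge marks the same place from above. Moves with the door. Behind it, 160 mm from the hinge and only 45 to 75 mm above the bench, a steel striker sticks 45 mm out of the door's back; above that the back is bare.
- blue_door_hinge (a point): Top end of the blue door's hinge line, at the door's back face, 170 mm above the bench. With the door at angle q its back face runs from here for 180 mm along cos(q) times the cupboard's -y direction plus sin(q) times its -x direction.
- green_cupboard: The same cupboard with a green door, same axes; the two stand side by side in either order. To be left shut.
- green_door (a joint): Hinge angle of the green door, same meaning; 0 = shut and latched.
- bowl: Turned wooden bowl, 90 mm across, 45 mm high, loose, standing on the bench near the cupboards. Origin at the centre of the underside.
- wax_tin: Round yellow tin of wax with a steel cap, 70 mm across, 55 mm high, loose. Origin at the centre of the underside.
- spindle: Small turned dark-wood spindle standing upright, 60 mm across the foot, 100 mm high, loose. Origin at the centre of the underside.

How it is judged (in metres and radians):
On the way, in this order (a step that is already met when the one before it is completed fails the run):
1. the fingers press the blue door in (value of joint blue_door below -0.007 rad and contact force between the fingers and blue_cupboard above 0.5 N).
2. the catch has let go and the blue door has sprung ajar (value of joint blue_door above 0.25 rad), for 0.1 s.
At the end, for the whole second after the job is handed in: The blue door stands at rest at 1.3 rad (75 degrees) or more from shut, the green door is still shut (under 0.05 rad), and bowl, tin and spindle are within 20 mm of where they stood, the spindle upright (value of joint blue_door above 1.3 rad and velocity of joint blue_door between -0.05 and 0.05 rad/s and value of joint green_door below 0.05 rad and distance of each of bowl, wax_tin, spindle from where it was at the start of the episode below 0.02 m and angle between spindle's own z axis and vertical below 0.2 rad); the robot touches nothing.
It fails at once if the green door was opened (value of joint green_door above 0.05 rad).
It fails at once if the bowl was moved or lifted (distance of bowl from where it was at the start of the episode above 0.02 m).
It fails at once if the wax tin was moved or lifted (distance of wax_tin from where it was at the start of the episode above 0.02 m).
It fails at once if the spindle was moved or lifted (distance of spindle from where it was at the start of the episode above 0.02 m).
It fails at once if the blue cupboard was pushed or gripped hard, not gently (contact force between the fingers and blue_cupboard above 40 N).
It also fails if it takes over 48 s, if anything falls off the work surface, if the arm or the gripper's body presses on something with over 40 N, if the wrist force passes 120 N, or if a joint passes its speed limit or range.

## Working session

There is one attempt and no reset: what is moved stays moved. The work goes in short steps, Python scripts to look and compute and a tool call to move; the robot and the scene stay as the last step left them, time stands still between calls to the robot, and variables do not carry over. Pictures are saved under pics/ and viewed, and the job is handed in when it is done.

Besides the shell and the picture viewer there is one more tool, called by a JSON object that holds its "method" and its "body", one argument or row to a line. arm_command: Moves the arm, as the interface text tells. Its arguments: {"type":"object","properties":{"targets":{"type":"string"},"gripper":{"type":"number"},"grip_force":{"type":"number"}},"required":["targets"]}

```bash
mkdir -p pics; ls
python3 - <<'E'
from rig import *
import cv2,numpy as np
s=read_state();print(s)
for n in("scene","side","wrist"):
    m=camera_model(n);p,d=read_camera(n)
    np.savez(f"{n}0.npz",p=p,d=d,**{k:np.array(v) for k,v in m.items()})
    cv2.imwrite(f"pics/{n}0.png",p[:,:,::-1]);print(n,m)
E
```

```text
pics
{'clock': 0.0, 'joint_pos': array([-1.20720092,  0.53715377, -0.00442082,  1.53884398,  0.00262202,
        1.06727074, -0.07119958]), 'joint_vel': array([ 0.00089086,  0.0011164 , -0.00133083,  0.00086833, -0.00047104,
       -0.00131329,  0.00049967]), 'effort': array([-2.62809465e-06, -5.70972705e+01,  9.90784317e-01, -2.51610392e+01,
       -5.62192022e-02,  1.78398821e-02,  1.59568231e-04]), 'position': array([270.63248413, 590.34302329, 245.85862453]), 'tcp_rot': array([ 5.12825866e-04,  8.41612248e-01,  5.40081593e-01, -6.59244250e-04]), 'ft_force': array([-0.90714545,  0.17614586,  0.2924608 ]), 'ft_torque': array([ 0.05586806,  0.02269372, -0.01218155]), 'gripper_width': 0.9982795742495001}
scene {'mtx': array([[450.97841082,   0.        , 319.53569319],
       [  0.        , 450.97841082, 195.66133557],
       [  0.        ,   0.        ,   1.        ]]), 'k1': -0.05912747481599539, 'extrinsics': array([[ 9.80084041e-01,  1.98573614e-01,  1.94729234e-03,
        -6.22466883e+02],
       [-1.89529350e-01,  9.32427910e-01,  3.07663481e-01,
        -1.37007094e+01],
     
[... 570 characters left out ...]
, -2.29682340e-01,  9.51892606e-01,
        -1.30491707e+03],
       [ 0.00000000e+00,  0.00000000e+00,  0.00000000e+00,
         1.00000000e+00]])}
wrist {'mtx': array([[287.3033989 ,   0.        , 318.93812605],
       [  0.        , 287.3033989 , 194.71313721],
       [  0.        ,   0.        ,   1.        ]]), 'k1': 0.01800773562269628, 'extrinsics': array([[ 4.17159180e-01,  9.08831723e-01, -1.76555801e-03,
        -6.48928266e+02],
       [-8.79020917e-01,  4.02980829e-01, -2.54811066e-01,
         3.51524292e+01],
       [-2.30868894e-01,  1.07848738e-01,  9.66989247e-01,
        -3.88738550e+02],
       [ 0.00000000e+00,  0.00000000e+00,  0.00000000e+00,
         1.00000000e+00]])}
```

View pics/scene0.png

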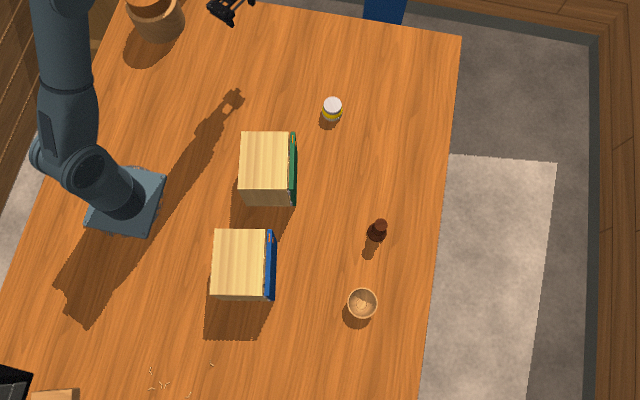

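View pics/side0.png

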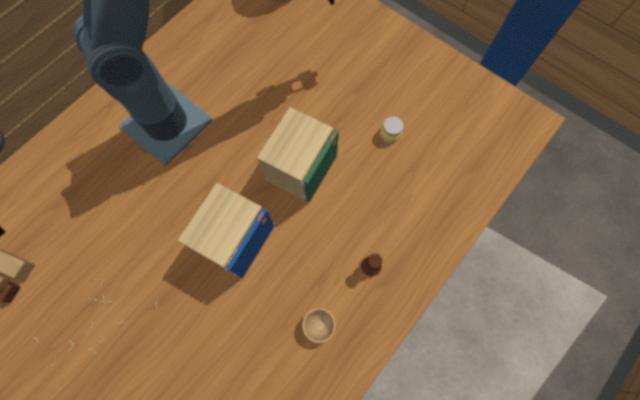

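View pics/wrist0.png

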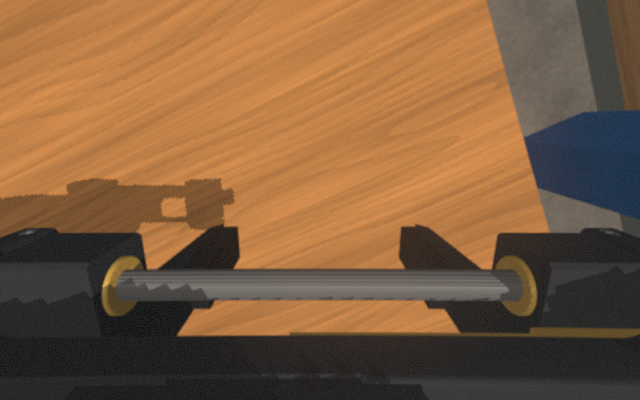

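The scene view shows the green cupboard at about (268,168) and the blue one at (243,265), both facing +x. The tin is at (332,109), the spindle at (377,231) and the bowl at (362,303). Next I turn these into world positions.

```bash
cat > h.py <<'E'
import numpy as np,cv2
def cloud(n):
    z=np.load(n+".npz") if isinstance(n,str) else n
    p,d,K,k1,E=z['p'],z['d'],z['mtx'],float(z['k1']),z['extrinsics']
    h,w=d.shape;u,v=np.meshgrid(np.arange(w),np.arange(h))
    pts=np.stack([u,v],-1).reshape(-1,1,2).astype(float)
    n_=cv2.undistortPoints(pts,K,np.array([k1,0,0,0.])).reshape(h,w,2)
    C=np.stack([n_[...,0]*d,-n_[...,1]*d,-d],-1)
    W=(C-E[:3,3])@E[:3,:3]
    W[d==0]=np.nan
    return p,W
E
python3 - <<'E'
from h import *
for n in("scene0","side0"):
    p,W=cloud(n);hsv=cv2.cvtColor(p,cv2.COLOR_RGB2HSV)
    print(n,"bench z",np.nanmedian(W[(abs(W[...,2])<20)][:,2]))
    m=((W[...,2]>155)&(W[...,2]<185)&(W[...,0]>250)&(W[...,0]<800)).astype(np.uint8)
    k,l,st,c=cv2.connectedComponentsWithStats(m)
    for i in range(1,k):
        if st[i,4]<500: continue
        q=W[l==i];r=cv2.minAreaRect(q[:,:2].astype(np.float32))
        print("top",c[i],st[i,4],"z",np.nanmedian(q[:,2]),r,cv2.boxPoints(r).round(0).tolist())
    # objects
    m=((W[...,2]>8)&(W[...,2]<130)&(W[...,0]>640)&(W[...,0]<1100)&(abs(W[...,1])<600)).astype(np.uint8)
    k,l,st,c=cv2.connectedComponentsWithStats(m)
    for i in range(1,k):
        if st[i,4]<60: continue
        q=W[l==i];print("obj",c[i].round(),st[i,4],np.percentile(q,[2,98],axis=0).round().tolist())
    o=(hsv[...,0]<12)&(hsv[...,1]>150)&(hsv[...,2]>120)&(W[...,2]>100)&(W[...,2]<180)
    print("orange",np.argwhere(o)[:,::-1].mean(0),o.sum(),np.nanmedian(W[o],0),hsv[o][:3])
    cv2.imwrite(f"pics/crop_{n}.png",cv2.resize(p[110:330,150:400,::-1],None,fx=3,fy=3,interpolation=cv2.INTER_CUBIC)[:600,:750] )
E
```

```text
scene0 bench z -0.16163932133194467
top [263.03092784 160.58281787] 2910 z 169.8829426761514 ((435.698486328125, 160.09835815429688), (141.41586303710938, 183.91629028320312), 11.021245002746582) [[349.0, 237.0], [384.0, 56.0], [523.0, 83.0], [488.0, 264.0]]
top [240.46611698 262.10744653] 3881 z 169.61622359014035 ((446.340087890625, -139.47366333007812), (162.1018524169922, 183.4051971435547), 10.415878295898438) [[350.0, -64.0], [383.0, -244.0], [543.0, -215.0], [509.0, -35.0]]
obj [378. 230.] 343 [[779.0, 30.0, 11.0], [831.0, 73.0, 104.0]]
obj [362. 303.] 654 [[754.0, -210.0, 9.0], [835.0, -129.0, 48.0]]
orange [316.  233.8] 5 [513.89303981 -59.68022702 147.8612904 ] [[ 10 172 123]
 [ 10 182 123]
 [ 11 159 151]]
side0 bench z 1.3614936365411947
top [297.61988473 145.07579251] 3470 z 171.29898720106738 ((444.4134521484375, 160.2962188720703), (160.51553344726562, 184.91307067871094), 11.151308059692383) [[348.0, 235.0], [384.0, 54.0], [541.0, 85.0], [505.0, 267.0]]
top [223.05611032 226.07679505] 4206 z 171.10109395679194 ((447.4254455566406, -139.9776611328125), (161.06065368652344, 185.1514434814453), 10.735722541809082) [[351.0, -64.0], [386.0, -246.0], [544.0, -216.0], [509.0, -34.0]]
obj [372. 265.] 371 [[778.0, 27.0, 11.0], [830.0, 71.0, 103.0]]
obj [319. 325.] 789 [[754.0, -210.0, 9.0], [834.0, -130.0, 48.0]]
orange [264. 220.] 1 [512.89623885 -58.66754347 146.54351393] [[  9 157 125]]
```

View pics/crop_scene0.png

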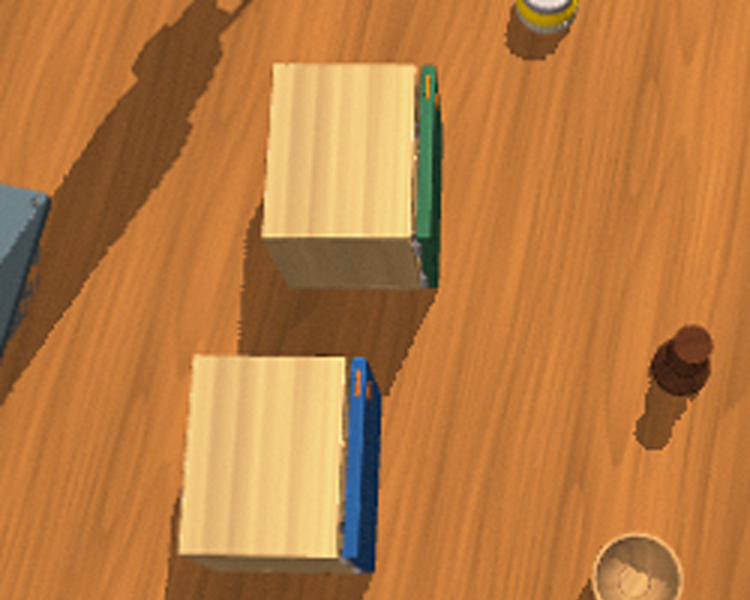

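Run:
```python
from h import *
from scipy.spatial.transform import Rotation as R
p,W=cloud("wrist0")
pos=np.array([270.63,590.34,245.86]);q=[5.128e-4,.841612,.540082,-6.59e-4]
r=R.from_quat(q,scalar_first=True)
T=r.inv().apply((W-pos).reshape(-1,3)).reshape(W.shape)
m=(T[...,2]<100)&(abs(T[...,0])<80)
for lo in range(-80,60,8):
    s=m&(T[...,2]>=lo)&(T[...,2]<lo+8)
    if s.sum()>5:
        q=T[s]; print(lo,s.sum(),"x",np.percentile(abs(q[:,0]),[1,99]).round(),"y",np.percentile(q[:,1],[1,99]).round(), q[:,2].max())
for uv in[(238,228),(402,228),(215,250),(238,262)]:print(uv,T[uv[1],uv[0]].round(1))
```

```text
-80 23974 x [ 1. 73.] y [-34. -13.] -72.00029274386311
-72 9614 x [ 1. 79.] y [-34.  -5.] -64.00274426933915
-64 2842 x [51. 79.] y [-34.   3.] -56.00357017012818
-56 916 x [51. 52.] y [-6. 10.] -48.01611444162539
-48 587 x [51. 52.] y [-1. 11.] -40.00428980526956
-40 1218 x [44. 60.] y [-11.  11.] -32.000812749850915
-32 814 x [44. 60.] y [-11.  -4.] -24.007712698740168
-24 817 x [45. 59.] y [-11.   1.] -16.006492703782772
-16 876 x [44. 58.] y [-11.   5.] -8.002524283001316
-8 702 x [44. 58.] y [-11.   8.] -0.020890059989562247
0 561 x [44. 57.] y [-11.   9.] 7.983823655713026
8 39 x [44. 52.] y [-9.  8.] 9.635586532395555
(238, 228) [-115.1   85.   245.4]
(402, 228) [44.5 -8.2  6.7]
(215, 250) [-45.8  -9.  -21.5]
(238, 262) [-118.9  138.2  245.4]
```

```bash
cat >> h.py <<'E'
from scipy.spatial.transform import Rotation as R
a=np.deg2rad(10.55)
n=np.array([np.cos(a),np.sin(a),0]);t=np.array([-np.sin(a),np.cos(a),0])
H=np.array([447.0,-139.7,0])+65.5*n-90*t
dot=H+155*t+14*n
def door(q,r): # back-face point and outward normal
    return H+r*(np.cos(q)*t+np.sin(q)*n), np.cos(q)*n-np.sin(q)*t
def go(*targets,yaw=10.55):
    from rig import read_state
    s=read_state();r=R.from_quat(s['tcp_rot'],scalar_first=True)
    print("clk",s['clock'],"pos",s['position'].round(1),"F",s['ft_force'].round(1),"w",s['gripper_width'])
    Rt=np.column_stack([[np.cos(np.deg2rad(yaw)),np.sin(np.deg2rad(yaw)),0],[np.sin(np.deg2rad(yaw)),-np.cos(np.deg2rad(yaw)),0],[0,0,-1]])
    rv=np.rad2deg((r.inv()*R.from_matrix(Rt)).as_rotvec())
    for T in targets: print(np.round(T,1),"shift m",(r.inv().apply(np.array(T)-s['position'])/1000).round(4),"rot",rv.round(2))
E
python3 - <<'E'
from h import *
print("H",H,"dot",dot)
P=dot+65*n;P[2]=225
go(P)
E
```

```text
H [ 527.87117113 -216.18597048    0.        ] dot [513.25501446 -61.24285846   0.        ]
clk 0.15 pos [270.7 590.5 246. ] F [ 0.7  0.5 -0.8] w 0.9990735091840061
[577.2 -49.3 225. ] shift m [-0.4539  0.5452  0.0217] rot [4.000e-02 7.000e-02 5.483e+01]
```

{"method": "arm_command", "body": {
  "targets": "-0.028 0.034 0 0 0 7; -0.056 0.068 0 0 0 14; -0.085 0.102 0 0 0 21; -0.113 0.136 0 0 0 28; -0.142 0.170 0 0 0 35; -0.170 0.204 0 0 0 42; -0.199 0.238 0 0 0 49; -0.227 0.272 0 0 0 54.8",
  "gripper": 1,
  "grip_force": 20
}}

```text
clock: 0.95
position: [423.7, 269.0, 246.4]
tcp_rot: [0.001, 0.996, 0.09, -0.0]
ft_force: [0.7, 1.0, -0.0]
gripper_width: 0.299
```

Run:
```python
from h import *
P=dot+65*n;P[2]=225
go(P)
```

```text
clk 0.95 pos [423.7 269.  246.4] F [ 0.7  1.  -0. ] w 0.2994119767241509
[577.2 -49.3 225. ] shift m [0.094  0.3406 0.0216] rot [ 0.06  0.05 -0.24]
```

{"method": "arm_command", "body": {
  "targets": "0.013 0.048 0 0 0 0; 0.026 0.095 0.003 0 0 0; 0.039 0.142 0.006 0 0 0; 0.052 0.19 0.009 0 0 0; 0.065 0.238 0.012 0 0 0; 0.08 0.285 0.016 0 0 0; 0.094 0.33 0.02 0 0 0; 0.094 0.341 0.022 0 0 -0.2"
}}

```text
clock: 1.75
position: [578.5, -56.0, 224.4]
tcp_rot: [0.002, 0.996, 0.088, 0.0]
ft_force: [0.3, 0.2, 0.5]
gripper_width: 0.001
```

Run:
```python
from h import *
from rig import *
P=dot+40*n;P[2]=138
go(P)
m=camera_model("wrist");p,d=read_camera("wrist");cv2.imwrite("pics/w1.png",p[:,:,::-1])
```

```text
clk 1.75 pos [578.5 -56.  224.4] F [0.3 0.2 0.5] w 0.0009113188322952272
[552.6 -53.9 138. ] shift m [-0.0251 -0.007   0.0864] rot [ 0.26  0.02 -0.42]
```

View pics/w1.png

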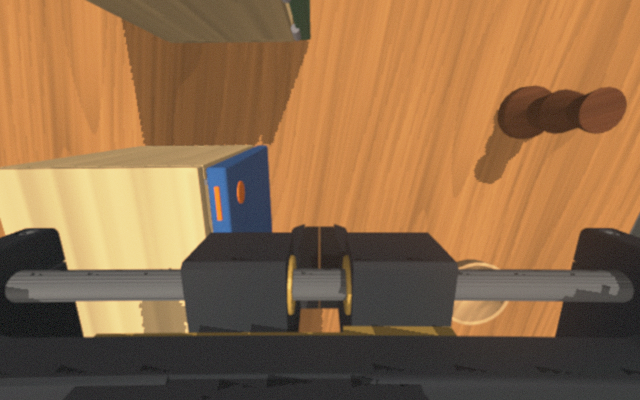

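The wrist view shows the orange dot at (240,190) and its stripe at (217,205). The closed fingers are at (320,260), in front of the door, and the way down is clear.

{"method": "arm_command", "body": {
  "targets": "-0.006 -0.002 0.02 0 0 0; -0.012 -0.004 0.045 0 0 0; -0.02 -0.006 0.07 0 0 -0.2; -0.025 -0.007 0.086 0 0 -0.4; -0.025 -0.007 0.086 0.2 0 -0.4"
}}

```text
clock: 2.3
position: [548.7, -51.0, 136.0]
tcp_rot: [-0.001, 0.996, 0.093, -0.003]
ft_force: [0.1, 0.1, -0.5]
gripper_width: 0.007
```

Run:
```python
from h import *
P=dot+20*n;P[2]=138
go(P)
```

```text
clk 2.3 pos [548.7 -51.  136. ] F [ 0.1  0.1 -0.5] w 0.006855223407684856
[532.9 -57.6 138. ] shift m [-0.0168  0.0035 -0.0019] rot [-0.11  0.39  0.12]
```

{"method": "arm_command", "body": {
  "targets": "-0.006 0.003 -0.002 0 0.3 0; -0.012 0.003 -0.002 0 0.4 0; -0.016 0.003 -0.002 0 0.4 0; -0.016 0.003 -0.002 0 0.4 0"
}}

```text
clock: 2.7
position: [533.3, -57.0, 138.8]
tcp_rot: [-0.001, 0.996, 0.093, 0.0]
ft_force: [0.8, 0.4, 0.2]
gripper_width: 0.005
```

{"method": "arm_command", "body": {
  "targets": "-0.0015 0 0 0 0 0; -0.003 0 0 0 0 0; -0.003 0 0 0 0 0"
}}

```text
clock: 3.0
position: [531.2, -57.3, 139.3]
tcp_rot: [-0.001, 0.996, 0.093, 0.001]
ft_force: [2.3, 1.6, 1.1]
gripper_width: 0.008
```

Run:
```python
from h import *
P=dot+16*n;P[2]=138
go(P)
```

```text
clk 3.0 pos [531.2 -57.3 139.3] F [2.3 1.6 1.1] w 0.007829715082421524
[529.  -58.3 138. ] shift m [-0.0023  0.0006  0.0013] rot [-0.11 -0.16  0.11]
```

{"method": "arm_command", "body": {
  "targets": "-0.001 0 0 0 0 0; -0.002 0 0 0 0 0; -0.002 0 0 0 0 0"
}}

```text
clock: 3.3
position: [529.4, -57.5, 139.3]
tcp_rot: [-0.001, 0.996, 0.093, 0.001]
ft_force: [3.3, 1.4, 0.3]
gripper_width: 0.01
```

{"method": "arm_command", "body": {
  "targets": "-0.001 0 0 0 0 0; -0.002 0 0 0 0 0; -0.002 0 0 0 0 0"
}}

```text
clock: 3.6
position: [527.6, -57.8, 139.4]
tcp_rot: [-0.001, 0.996, 0.093, 0.002]
ft_force: [1.9, 1.3, 0.0]
gripper_width: 0.005
```

{"method": "arm_command", "body": {
  "targets": "-0.0008 0 0 0 0 0; -0.0015 0 0 0 0 0; -0.0015 0 0 0 0 0"
}}

```text
clock: 3.9
position: [527.5, -57.8, 139.5]
tcp_rot: [-0.001, 0.996, 0.093, 0.003]
ft_force: [7.5, 1.5, -3.3]
gripper_width: 0.006
```

The door is against its inner stop: the finger no longer moves and the force reads 7.5 N. Next I draw back along the cupboard's front normal.

{"method": "arm_command", "body": {
  "targets": "0.02 0 0 0 0 0; 0.06 0 0 0 0 0; 0.1 0 0 0 0 0; 0.135 0 0 0 0 0; 0.135 0 0 0 0 0; 0.135 0 -0.04 0 0 0; 0.135 0 -0.08 0 0 0; 0.135 0 -0.09 0 0 0"
}}

```text
clock: 4.7
position: [660.1, -34.5, 234.4]
tcp_rot: [-0.0, 0.996, 0.093, 0.005]
ft_force: [1.1, 0.2, -0.6]
gripper_width: 0.007
```

Run:
```python
from h import *
from rig import *
go(dot)
m=camera_model("scene");p,d=read_camera("scene")
np.savez("scene1.npz",p=p,d=d,**{k:np.array(v) for k,v in m.items()})
cv2.imwrite("pics/scene1.png",cv2.resize(p[110:330,180:430,::-1],None,fx=2.7,fy=2.7,interpolation=cv2.INTER_CUBIC))
p,d=read_camera("side");cv2.imwrite("pics/side1.png",cv2.resize(p[150:350,150:400,::-1],None,fx=3,fy=3,interpolation=cv2.INTER_CUBIC))
```

```text
clk 4.7 pos [660.1 -34.5 234.4] F [ 1.1  0.2 -0.6] w 0.006807822442251718
[513.3 -61.2   0. ] shift m [-0.1516 -0.0008  0.2328] rot [ 0.   -0.58  0.07]
```

View pics/scene1.png

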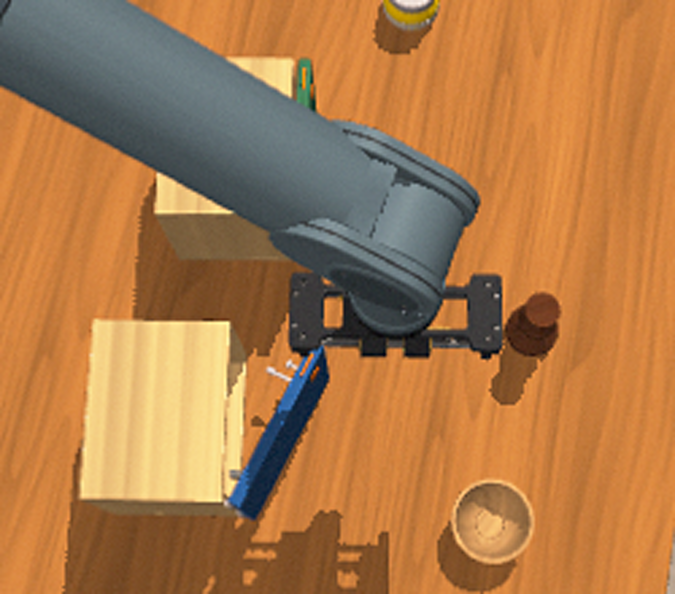

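View pics/side1.png

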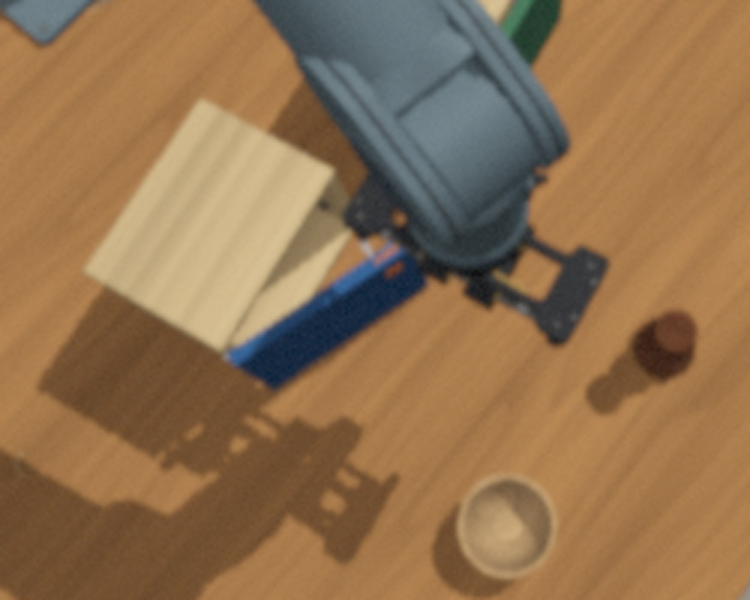

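The door is ajar: its free edge is near (318,360) in the scene crop, with the fingers clear of it. Next I measure its angle.

```bash
cat >>h.py<<'E'
def angle(f):
    p,W=cloud(f);hsv=cv2.cvtColor(p,cv2.COLOR_RGB2HSV)
    m=(hsv[...,0]>100)&(hsv[...,0]<125)&(hsv[...,1]>140)&(W[...,2]>20)&(W[...,2]<180)&(W[...,0]>450)&(W[...,0]<760)&(W[...,1]<0)
    q=W[m&(W[...,2]>164)]
    v=cv2.fitLine(q[:,:2].astype(np.float32),cv2.DIST_HUBER,0,.01,.01).ravel()
    d=v[:2]; 
    c=q[:,:2].mean(0)-H[:2]
    if d@c<0:d=-d
    e=q[:,:2]-H[:2]
    print("n",len(q),"angle",np.arctan2(d@n[:2],d@t[:2]),"max r",np.linalg.norm(e,axis=1).max())
E
python3 - <<'E'
from h import *
angle("scene1")
for q in (.45,.5):
  b,o=door(q,140);print(b,"gap to carcase",(b-H)@n+5)
b,o=door(.48,140)
P=H+125*t+33*n
go(np.append(P[:2],234),np.append(P[:2],138))
E
```

```text
n 286 angle 0.4643625950697027 max r 180.6379297583645
[564.65570099 -81.10488978   0.        ] gap to carcase 65.8951747755722
[571.3609701  -83.11216621   0.        ] gap to carcase 72.11957540458837
clk 4.8 pos [659.3 -33.8 231.8] F [-0.7 -0.1 -0.3] w 0.003978774669040278
[537.4 -87.3 234. ] shift m [-0.1296  0.03   -0.0032] rot [-0.05 -0.44  0.1 ]
[537.4 -87.3 138. ] shift m [-0.1303  0.0301  0.0928] rot [-0.05 -0.44  0.1 ]
```

{"method": "arm_command", "body": {
  "targets": "-0.04 0.006 -0.005 0 0 0; -0.08 0.012 -0.005 0 0 0; -0.12 0.018 -0.005 0 0 0; -0.135 0.02 -0.003 0 -0.4 0; -0.135 0.02 -0.003 0 -0.4 0"
}}

```text
clock: 5.3
position: [526.4, -79.3, 231.9]
tcp_rot: [-0.001, 0.996, 0.092, -0.002]
ft_force: [-0.0, 0.5, -0.5]
gripper_width: 0.005
```

Run:
```python
from h import *
P=H+135*t+28*n
go(np.append(P[:2],138))
```

```text
clk 5.3 pos [526.4 -79.3 231.9] F [-0.   0.5 -0.5] w 0.004831040331095039
[530.7 -78.3 138. ] shift m [0.0048 0.     0.0939] rot [-0.13  0.25 -0.03]
```

{"method": "arm_command", "body": {
  "targets": "0.005 0 0.01 0 0.2 0; 0.005 0 0.035 0 0.2 0; 0.005 0 0.065 0 0.2 0; 0.005 0 0.085 0 0.2 0; 0.005 0 0.093 0 0.2 0; 0.005 0 0.093 0 0.2 0"
}}

```text
clock: 5.9
position: [530.5, -77.8, 137.1]
tcp_rot: [-0.001, 0.996, 0.092, -0.002]
ft_force: [0.5, 0.1, -0.1]
gripper_width: 0.004
```

Run:
```python
from h import *
T=[]
for q in (.46,.6,.75,.9,1.05,1.2,1.35,1.5,1.55):
    b,o=door(q,135); 
    g=17*abs(o@n)+10*abs(o@t)  # box support
    P=b-g*o; T.append(np.append(P[:2],138)); print(q,g)
go(*T)
```

```text
0.46 19.672373527589126
0.6 19.677130187414882
0.75 19.255098371088295
0.9 18.400638556876128
1.05 17.13294007009953
1.2 15.480472685775712
1.35 13.480347258848296
1.5 11.177482294391494
1.55 10.35134971454614
clk 5.9 pos [530.5 -77.8 137.1] F [ 0.5  0.1 -0.1] w 0.003656896232306383
[545.7 -80.9 138. ] shift m [ 0.0144  0.0058 -0.001 ] rot [-0.16  0.22  0.01]
[564.4 -84.7 138. ] shift m [ 0.0321  0.013  -0.0011] rot [-0.16  0.22  0.01]
[584.  -91.9 138. ] shift m [ 0.05    0.0236 -0.0012] rot [-0.16  0.22  0.01]
[ 602.6 -102.2  138. ] shift m [ 0.0664  0.0372 -0.0013] rot [-0.16  0.22  0.01]
[ 619.6 -115.7  138. ] shift m [ 0.0806  0.0535 -0.0014] rot [-0.16  0.22  0.01]
[ 634.5 -131.9  138. ] shift m [ 0.0923  0.0722 -0.0015] rot [-0.16  0.22  0.01]
[ 646.6 -150.6  138. ] shift m [ 0.1008  0.0928 -0.0016] rot [-0.16  0.22  0.01]
[ 655.7 -171.3  138. ] shift m [ 0.1059  0.1148 -0.0017] rot [-0.16  0.22  0.01]
[ 657.9 -178.6  138. ] shift m [ 0.1068  0.1224 -0.0017] rot [-0.16  0.22  0.01]
```

{"method": "arm_command", "body": {
  "targets": "0.008 0.003 0 0 0 0; 0.015 0.006 0 0 0 0; 0.023 0.009 0 0 0 0; 0.032 0.013 0 0 0 0; 0.041 0.018 0 0 0 0; 0.05 0.024 0 0 0 0; 0.058 0.03 0 0 0 0; 0.066 0.037 0 0 0 0"
}}

```text
clock: 6.7
position: [602.9, -102.5, 136.6]
tcp_rot: [-0.001, 0.996, 0.092, -0.002]
ft_force: [-1.0, 0.6, -0.2]
gripper_width: 0.003
```

Run:
```python
from h import *
from rig import *
T=[]
for q in (.9,1.05,1.2,1.35,1.5,1.55):
    b,o=door(q,135); 
    g=17*abs(o@n)+10*abs(o@t)
    P=b-g*o; T.append(np.append(P[:2],138))
go(*T)
m=camera_model("scene");p,d=read_camera("scene")
np.savez("scene2.npz",p=p,d=d,**{k:np.array(v) for k,v in m.items()})
cv2.imwrite("pics/scene2.png",cv2.resize(p[110:330,180:430,::-1],None,fx=2.7,fy=2.7,interpolation=cv2.INTER_CUBIC))
try: angle("scene2")
except Exception as e: print(e)
```

```text
clk 6.7 pos [ 602.9 -102.5  136.6] F [-1.   0.6 -0.2] w 0.002873574227567631
[ 602.6 -102.2  138. ] shift m [-0.0003 -0.0003 -0.0014] rot [-0.16  0.23  0.02]
[ 619.6 -115.7  138. ] shift m [ 0.0139  0.016  -0.0015] rot [-0.16  0.23  0.02]
[ 634.5 -131.9  138. ] shift m [ 0.0256  0.0347 -0.0016] rot [-0.16  0.23  0.02]
[ 646.6 -150.6  138. ] shift m [ 0.0341  0.0553 -0.0017] rot [-0.16  0.23  0.02]
[ 655.7 -171.3  138. ] shift m [ 0.0392  0.0773 -0.0017] rot [-0.16  0.23  0.02]
[ 657.9 -178.6  138. ] shift m [ 0.0401  0.0849 -0.0018] rot [-0.16  0.23  0.02]
n 248 angle 0.8898747510334428 max r 180.70624056952818
```

View pics/scene2.png

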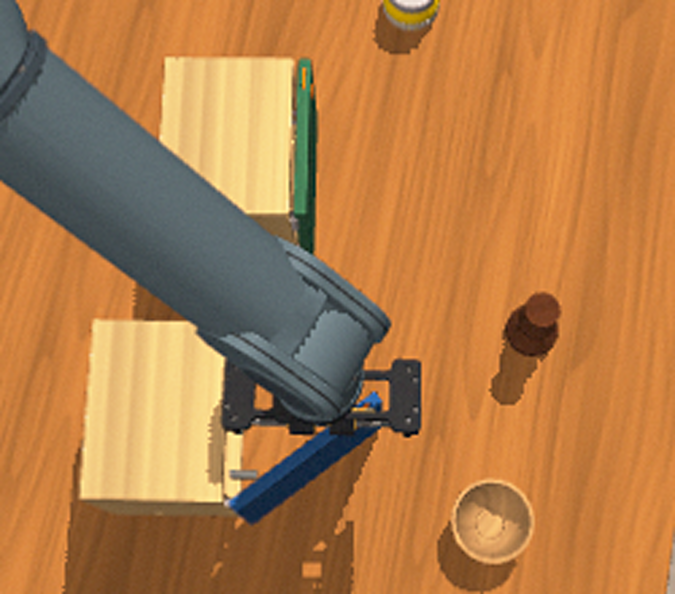

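The picture shows the door turning with the fingers. Its free edge is at about (378,430) in the crop and it measures 0.89 rad, as planned. I carry on along the arc.

{"method": "arm_command", "body": {
  "targets": "0.007 0.008 -0.001 0 0 0; 0.014 0.016 -0.001 0 0 0; 0.020 0.025 -0.001 0 0 0; 0.026 0.035 -0.001 0 0 0; 0.030 0.045 -0.001 0 0 0; 0.034 0.055 -0.001 0 0 0; 0.037 0.066 -0.001 0 0 0; 0.039 0.074 -0.001 0 0 0"
}}

```text
clock: 7.55
position: [656.5, -170.8, 137.7]
tcp_rot: [-0.0, 0.996, 0.091, -0.001]
ft_force: [-0.4, 0.8, 0.2]
gripper_width: 0.004
```

{"method": "arm_command", "body": {
  "targets": "0.001 0.004 0 0 0 0; 0.002 0.008 0 0 0 0; 0.002 0.010 0 0 0 0; 0.002 0.010 0 0 0 0"
}}

```text
clock: 7.95
position: [660.4, -180.4, 137.7]
tcp_rot: [-0.0, 0.996, 0.091, -0.001]
ft_force: [-0.0, -0.5, 0.0]
gripper_width: 0.008
```

Run:
```python
from h import *
from rig import *
go(H)
m=camera_model("scene");p,d=read_camera("scene")
np.savez("scene3.npz",p=p,d=d,**{k:np.array(v) for k,v in m.items()})
try: angle("scene3")
except Exception as e: print(e)
```

```text
clk 7.95 pos [ 660.4 -180.4  137.7] F [-0.  -0.5  0. ] w 0.007557798441227799
[ 527.9 -216.2    0. ] shift m [-0.1365  0.0112  0.138 ] rot [-0.04  0.12 -0.07]
n 73 angle 1.6229338971252556 max r 178.49992873566188
```

Now away from the door, sideways (tool -y) first and then up.

{"method": "arm_command", "body": {
  "targets": "-0.003 -0.015 0 0 0 0; -0.008 -0.045 0 0 0 0; -0.01 -0.07 0 0 0 0; -0.01 -0.075 -0.03 0 0 0; -0.01 -0.075 -0.075 0 0 0; -0.01 -0.11 -0.11 0 0 0; -0.01 -0.15 -0.13 0 0 0; -0.01 -0.19 -0.14 0 0 0"
}}

```text
clock: 8.8
position: [616.2, 7.3, 280.5]
tcp_rot: [-0.001, 0.996, 0.092, 0.001]
ft_force: [0.9, 0.1, 0.3]
gripper_width: 0.002
```

{"method": "arm_command", "body": {
  "targets": "0 -0.04 0 0 0 0; 0 -0.08 0 0 0 0; 0 -0.12 0 0 0 0; 0 -0.12 0 0 0 0"
}}

```text
clock: 9.2
position: [591.7, 134.4, 280.3]
tcp_rot: [-0.003, 0.995, 0.097, 0.0]
ft_force: [-0.3, 0.2, 0.0]
gripper_width: 0.002
```

Run:
```python
from h import *
from rig import *
go(H)
for n_ in("scene","side"):
    m=camera_model(n_);p,d=read_camera(n_)
    np.savez(n_+"4.npz",p=p,d=d,**{k:np.array(v) for k,v in m.items()})
    cv2.imwrite(f"pics/{n_}4.png",p[:,:,::-1])
    angle(n_+"4")
    p,W=cloud(n_+"4")
    m=((W[...,2]>8)&(W[...,2]<130)&(W[...,0]>720)&(W[...,0]<1100)&(abs(W[...,1])<600)).astype(np.uint8)
    k,l,st,c=cv2.connectedComponentsWithStats(m)
    for i in range(1,k):
        if st[i,4]>60: q=W[l==i];print("obj",c[i].round(),np.percentile(q,[2,98],axis=0).round().tolist())
```

```text
clk 9.2 pos [591.7 134.4 280.3] F [-0.3  0.2  0. ] w 0.001631254581436386
[ 527.9 -216.2    0. ] shift m [-0.1307  0.3334  0.2781] rot [-0.36 -0.05  0.6 ]
n 311 angle 1.5911467062178841 max r 178.55743239602722
obj [378. 230.] [[778.0, 30.0, 11.0], [831.0, 73.0, 104.0]]
obj [362. 303.] [[754.0, -210.0, 9.0], [835.0, -129.0, 48.0]]
n 170 angle 1.5972092726971079 max r 180.52579023828966
obj [372. 265.] [[778.0, 27.0, 10.0], [830.0, 71.0, 103.0]]
obj [319. 325.] [[754.0, -210.0, 9.0], [833.0, -131.0, 48.0]]
```

View pics/scene4.png

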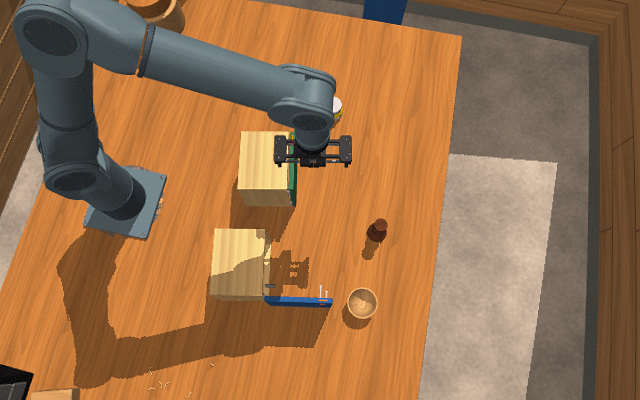

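The blue door stands square, running from (265,300) to (332,303). The bowl and spindle are where they were, the green door is shut, and the arm touches nothing. I hand in.

```bash
python3 -c "
from rig import *
print(hand_in())"
```

```text
the job is handed in; nothing more can be done
None
```

The blue door is open, standing about square to the cupboard's front, and the job was handed in at about 9 s of the 48 s allowed.

- **Pressing:** I pressed the door in at the orange dot with the closed fingers until it reached its stop. The highest force I read was about 7.5 N. As the fingers drew back, the door sprang ajar to about 0.46 rad.
- **Opening:** I lowered the fingers behind the door, above the striker, and pushed it round. I then withdrew sideways and up.

**Last checks:**
- The door measured 1.59 rad in the scene camera and 1.60 rad in the side camera. While the fingers were still on it, it had read 1.62 rad from few points, so that reading is less certain.
- The bowl and spindle were unmoved, within about 2 mm of their first measured positions, and the spindle was upright.
- The green door looked shut, judged by eye.
- The wax tin was partly hidden by the arm in the last picture, so I did not re-measure it. The fingers never worked near it and passed that side only at a height of about 240 mm.
- The wrist force was near zero, so the arm was touching nothing.

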